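# Uncover the depth gauge and hold a blank in its window

## Task

Lift the saddle-shaped cover off the collar of the depth gauge and hang it astride the bar of the rail, with the bar between its two legs, and let go of it. Then take the flat metal blank out of its wooden stand, pass its lower end down through the gauge's narrow window and press the sprung anvil inside until the pointer on the gauge's front is level with the two raised bars. Finish while still gripping the blank and holding the pointer there; leave the other things on the bench where they are.

Things in the scene. Friction and masses are not known exactly. Their poses are not given: they have to be found in the camera images.
- window (a point): Gauge window: centre of the mouth of a vertical slot 12 (x) x 38 (y) mm that runs right through the collar (4 mm chamfer at the mouth). The mouth is in the collar's flat top, 92 mm above the bench. z up, y along the slot. At the start the cover sits over it.
- gauge: Depth gauge, fixed: grey sheet-metal box 100 (x) x 80 (y) x 60 mm high on a steel foot 116 x 96 mm; on its top a steel collar 34 (x) x 60 (y) x 32 mm high holds the window. Origin: middle of its underside; z up, the pointer is on its -x face. It stands in either of two places, the rail in the other, and both are turned about the vertical.
- anvil (a joint): Sprung anvil 26 x 46 mm inside the gauge: metres pushed down, 0 at rest (top 52 mm below the window's mouth) to 0.012 at its stop. The spring pushes up 4 N at rest, 5.5 N at 6 mm, 7 N at the stop. Its thin dark pointer sticks out of a slit in the gauge's front (-x) face, level with the 6 mm high bars beside the slit at 0.003 to 0.009.
- cover: Loose steel cover, inverted U, 120 g: top plate 46 (x) x 62 (y) x 4 mm; two legs along the long sides reach 28 mm below the plate's underside, 38 mm apart inside, ends open. Black grip block 14 (x) x 42 (y) x 30 mm on top. Origin: middle of the plate's underside (grip block at z = 4 to 34 mm); z up. At the start the plate lies on the collar.
- rail_mid (a point): Middle of the top face of the rail's bar, 120 mm above the bench. Bar level, flat-topped, 20 mm wide (x), 10 mm thick, 120 mm long (y), on two posts 12 x 10 mm under it at y = +-55 mm and a fixed foot 64 x 130 x 8 mm. y along the bar, z up.
- blank: Loose flat aluminium bar, 110 g, 10 mm thick (x), 36 mm wide (y), 115 mm tall (z); its lowest 8 mm is thinned to 6.5 x 32 mm. Dark round mark on both faces 15 mm below the top. Origin: middle of its lower end face; z up along its length. At the start it stands in the wooden stand, lower end 10 mm above the bench.
- blank_tip (a point): Middle of the blank's lower end face (the same point as its origin). With the pointer in the middle of the bars it is 58 mm below the mouth of the window, so that 57 mm of the blank stand out above the collar.
- stand: Fixed wooden stand 70 (x) x 80 (y) x 40 mm; pocket 14 x 40 mm, 30 mm deep, in its middle holds the blank with 2 mm play on each side. Origin: middle of its underside. Note: a black welding helmet, 270 mm high, fills x 0.15 to 0.43 m, y -0.25 to 0.12 m, its visor reaching x 0.5, y 0.15, between the stand and the gauge and rail: carry things high and round its far side.
- rail: The rail; origin at the middle of its foot's underside, y along the bar.
- bronze_collar: Bystander: turned bronze collar 52 x 52 x 20 mm, stays where it is. Origin: middle of its underside.
- polish_bar: Bystander: brown polishing bar 111 x 46 x 33 mm, stays where it is. Origin: middle of its underside.
- sprue_button: Bystander: small cast cone 44 x 43 x 46 mm, stays where it is. Origin: middle of its underside.
Not all that is in view belongs to the job. Of the things that look like the blank, the larger one is meant.

How it is judged:
On the way, in this order (a step that is already met when the one before it is completed fails the run):
1. the cover hangs astride the rail's bar, let go (z of cover in the frame of rail_mid between -0.003 and 0.005 m and x of cover in the frame of rail_mid between -0.011 and 0.011 m and y of cover in the frame of rail_mid between -0.05 and 0.05 m and angle between cover's own z axis and vertical below 0.15 rad and contact force between cover and rail above 0.3 N and contact force between cover and the fingers below 0.1 N and contact force between cover and the arm below 0.1 N and linear speed of cover below 0.02 m/s), for 0.3 s.
2. the blank is gripped and its lower end is at least 15 mm inside the window (horizontal distance between blank_tip and window below 0.006 m and angle between blank's own z axis and vertical below 0.1 rad and z of blank_tip in the frame of window below -0.015 m and contact force between blank and the fingers above 1 N), for 0.1 s.
At the end, for the whole second after the job is handed in: Still gripped (over 2 N), the blank stands upright (0.1 rad) in the window, lower end within 6 mm of the slot axis, holding the anvil down 2.5 to 9.5 mm, at rest. The cover hangs level astride the bar, within 50 mm of its middle, untouched (z of cover in the frame of rail_mid between -0.003 and 0.005 m and x of cover in the frame of rail_mid between -0.011 and 0.011 m and y of cover in the frame of rail_mid between -0.05 and 0.05 m and angle between cover's own z axis and vertical below 0.15 rad and contact force between cover and rail above 0.3 N and contact force between cover and the fingers below 0.1 N and contact force between cover and the arm below 0.1 N and horizontal distance between blank_tip and window below 0.006 m and angle between blank's own z axis and vertical below 0.1 rad and value of joint anvil between 0.0025 and 0.0095 m and z of blank_tip in the frame of window below -0.053 m and contact force between blank and the fingers above 2 N and linear speed of blank below 0.01 m/s); the arm keeps its last pose, push and grip.
It fails at once if bronze collar is moved more than 30 mm (distance of bronze_collar from where it was at the start of the episode above 0.03 m).
It fails at once if polish bar is moved more than 30 mm (distance of polish_bar from where it was at the start of the episode above 0.03 m).
It fails at once if sprue button is moved more than 30 mm (distance of sprue_button from where it was at the start of the episode above 0.03 m).
It also fails if it takes over 66 s, if anything falls off the work surface, if the arm or the gripper's body presses on something with over 40 N, if the wrist force passes 120 N, or if a joint passes its speed limit or range.

## Robot

A 7-joint arm with a two-finger parallel gripper is mounted at the origin on the work surface; the furniture and walls round the work are solid. World frame = base frame: x ahead of the robot, y to its left, z up, the work surface at z = 0. Lengths are in m, angles in rad, forces in N, time in s.
With the tool pointing down it reaches from about 0.375 to 0.925 m from the base axis. Payload 3.1 kg.
Tool frame: the origin (TCP) lies midway between the tips of the shut fingers; the grasp point (between the pads) lies 19 mm behind it; z points along the fingers, x is the direction in which the jaws open and shut, and the axes are right-handed (so a half turn about z gives the same grasp; the last joint's range is limited). The gripper opens to 85 mm and grips with 20 to 120 N. Pads are 22 mm wide; open, the fingers measure 114 mm over their backs; the gripper's body (76 mm by 85 mm) begins 54 mm behind the grasp point. The pads swing forward as they close: fully open they stand 13 mm farther back than shut.
Start: joints at [1.032, 0.383, 0.044, 1.598, -0.018, 1.161, -0.05], TCP at [0.277, -0.588, 0.231] pointing down, gripper open.
Joint ranges: [-2.61, 2.61], [-0.41, 2.15], [-1.48, 1.57], [0, 2.5], [-1.57, 4.71], [0.05, 1.97], [-2.85, 2.85]. Speed limits (rad/s): [2.79, 2.79, 3.14, 3.14, 3.14, 3.14, 3.14].

## Interface

Orientations are given as a unit quaternion [x, y, z, w].
In Python, from bench import env gives the robot as it stands.
- The arm moves only by the shell command python3 -m jog 'ROWS' [OPENING] [FORCE]. ROWS is JSON, a list of rows, each a list of 4 numbers: the shift along the world's x, y, z in cm, then the turn about the world's z in degrees. In form: [[x, y, z, twist], ...]. A call has 1 to 12 rows; each row is the pose to reach, as a shift and turn from the pose commanded when the call began; what a row does not reach only later rows make up. A row lasts 1/12 s, in which the tool goes at most 41.7 mm and 7.16 degrees, less where a joint would pass 70% of its speed; a pose out of reach is approached as far as the arm can. A call with a gripper value outside its range is refused whole. OPENING is the closure, from 0 (fully open) to 1 (shut), set as the call begins (- or left out, the last holds). The fingers move at their own pace and stop on an object; FORCE is the grip in N (left out, the last holds). Time passes only in rows, so rows that repeat a pose let the fingers close. It gives the time, the measured TCP pose, the force and the opening at its end, in the units of the state.
- env.observe(): the state, without advancing time (a new reading comes with each control period).
- env.get_image(name): name is "scene" or "top" or "wrist"; returns the picture (400x640x3 uint8, red, green, blue); there is no depth.
- env.camera_params(name): a dict with "mtx" (3x3 intrinsics, pixels), "extrinsics" (4x4, takes a point from world to camera coordinates); the wrist camera has in their place "hand_eye" (4x4, takes a point from camera to tool coordinates, whose origin is the TCP and whose axes are the tool frame's). Camera axes: x right, y up, looking along -z (the intrinsics and any distortion apply to the point x, -y, -z); pixel columns grow to the right and rows downward; lengths in m; the calibration is good to about 2 mm. The wrist camera is an equidistant fisheye: a pixel r from the principal point sees the ray r / f radians off the axis. A picture is of the moment at which its call begins: read the wrist's pose just before it. camera_params takes no time and is no camera call.
- env.close_job(): hands the job in, once; it reports no verdict.
The state is a dict: "time": time; "joints": joint angles; "joint_velocities": joint speeds; "tau": joint torques, N m; "position": TCP position; "eef_rot": TCP orientation; "force": force on the tool from outside, world axes, zero at the start; "wrist_torque": the same for the moment, N m; "finger_gap": finger opening in m.
Only numpy, scipy, OpenCV 4.12 (cv2) and the standard library are available. Lean on these libraries where they do the work, as an engineer would, in place of code of your own. Each camera call takes 0.05 s, during which the arm holds its last target. There are 200 camera calls.

## Working session

There is one attempt and no reset: what is moved stays moved. The work goes in short steps, Python scripts to look and compute and a shell command to move; the robot and the scene stay as the last step left them, time stands still between calls to the robot, and variables do not carry over. Pictures are saved under pics/ and viewed, about 8 in all and at most 12, crops included, and the job is handed in when it is done.

```bash
ls; mkdir -p pics; cat > h.py <<'E'
import numpy as np, cv2
from bench import env
from scipy.spatial.transform import Rotation as R
def snap(name,fn,crop=None,s=1):
    st=env.observe(); im=env.get_image(name)[:,:,::-1].copy()
    cv2.imwrite('pics/raw_'+fn,im)
    if crop: x0,y0,x1,y1=crop; im=im[y0:y1,x0:x1]
    if s!=1: im=cv2.resize(im,None,fx=s,fy=s,interpolation=cv2.INTER_CUBIC)
    cv2.imwrite('pics/'+fn,im); return st
def ray(name,u,v,st=None):
    p=env.camera_params(name); K=np.array(p['mtx'])
    if name!='wrist':
        E=np.array(p['extrinsics']); d=np.linalg.inv(K)@[u,v,1]; d=np.array([d[0],-d[1],-d[2]])
        return -E[:3,:3].T@E[:3,3], E[:3,:3].T@d
    a=(u-K[0,2])/K[0,0]; b=(v-K[1,2])/K[1,1]; r=np.hypot(a,b)+1e-12
    d=np.array([np.sin(r)*a/r,-np.sin(r)*b/r,-np.cos(r)])
    H=np.array(p['hand_eye']); Rw=R.from_quat(st['eef_rot']).as_matrix()
    return Rw@H[:3,3]+st['position'], Rw@H[:3,:3]@d
def at(name,u,v,z,st=None):
    o,d=ray(name,u,v,st); return o+d*(z-o[2])/d[2]
def proj(name,P,st=None):
    p=env.camera_params(name); K=np.array(p['mtx']); P=np.asarray(P,float)
    if name!='wrist':
        E=np.array(p['extrinsics']); c=E[:3,:3]@P+E[:3,3]; q=K@[c[0],-c[1],-c[2]]; return q[:2]/q[2]
    H=np.array(p['hand_eye']); Rw=R.from_quat(st['eef_rot']).as_matrix()
    t=Rw.T@(P-st['position']); c=H[:3,:3].T@(t-H[:3,3]); th=np.arctan2(np.hypot(c[0],c[1]),-c[2]); n=np.hypot(c[0],c[1])+1e-12
    return np.array([K[0,2]+K[0,0]*th*c[0]/n, K[1,2]-K[1,1]*th*c[1]/n])
E
python3 - <<'E'
from h import *
a=snap('top','top1.png'); snap('scene','sc1.png')
print(a)
for n in('top','scene','wrist'): print(n,env.camera_params(n))
E
```

```text
pics
{'time': 0.0, 'joints': array([ 1.03223217,  0.38386458,  0.04382643,  1.5996192 , -0.01788234,
        1.16120628, -0.04991171]), 'joint_velocities': array([-0.00140857, -0.00093921,  0.00065097, -0.00027284,  0.00024985,
       -0.00092374,  0.0008341 ]), 'tau': array([-3.93265077e-05, -4.33459604e+01,  1.02463491e+00, -2.49514246e+01,
        1.05678782e-02,  1.13453888e-02,  9.37737354e-08]), 'position': array([ 0.2768887 , -0.58700336,  0.229847  ]), 'eef_rot': array([ 8.44600990e-01, -5.35394563e-01, -1.18321165e-03, -6.55335074e-04]), 'force': array([-0.14363496,  0.08115925, -0.69799471]), 'wrist_torque': array([-0.04122594, -0.00543333,  0.00295514]), 'finger_gap': 0.08537599408064507}
top {'mtx': array([[424.72756062,   0.        , 318.25645007],
       [  0.        , 424.72756062, 202.31469344],
       [  0.        ,   0.        ,   1.        ]]), 'extrinsics': array([[ 0.01604932, -0.99985257, -0.00610406,  0.00654989],
       [ 0.99138083,  0.01511886,  0.13013634, -0.5791945 ],
       [-0.13002487, -0.00814005,  0.99147732, -0.98698071],
       [ 0.        ,  0.   
[... 287 characters left out ...]
[ 0.44412689, -0.30509362,  0.84241865, -0.32988872],
       [-0.71057115,  0.45277408,  0.53859472, -0.82942383],
       [ 0.        ,  0.        ,  0.        ,  1.        ]])}
wrist {'mtx': array([[309.70691629,   0.        , 320.38369036],
       [  0.        , 309.70691629, 198.73843746],
       [  0.        ,   0.        ,   1.        ]]), 'hand_eye': array([[ 9.99998807e-01,  1.49722324e-03, -3.78593713e-04,
         3.28503898e-04],
       [ 1.34936001e-03, -9.66316203e-01, -2.57354184e-01,
        -6.58509135e-02],
       [-7.51157905e-04,  2.57353366e-01, -9.66317070e-01,
        -1.42593543e-01],
       [ 0.00000000e+00,  0.00000000e+00,  0.00000000e+00,
         1.00000000e+00]])}
```

View pics/top1.png

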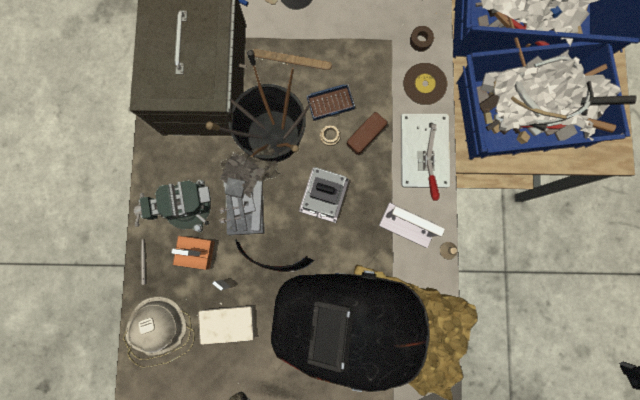

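View pics/sc1.png

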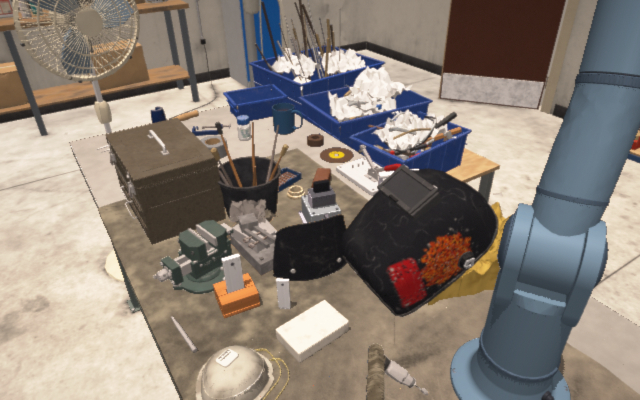

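Top view: gauge with the cover at (325,193), rail at (412,225), orange stand with a blank at (194,252). A smaller look-alike lies near (222,285), which is (283,292) in the scene view. The blank in the stand at (232,270) in the scene view is larger and stands in the stand. Enlarging both areas.

```bash
python3 - <<'E'
from h import *
t=cv2.imread('pics/raw_top1.png'); s=cv2.imread('pics/raw_sc1.png')
f=lambda im,x0,y0,x1,y1,k: cv2.resize(im[y0:y1,x0:x1],None,fx=k,fy=k,interpolation=cv2.INTER_CUBIC)
cv2.imwrite('pics/c1.png',f(t,295,160,455,260,5))
cv2.imwrite('pics/c2.png',np.hstack([f(t,165,225,245,305,5),f(s,205,245,305,325,5)[:, :400]]))
for n,u,v,z in[('gauge',325,190,.126),('rail',415,222,.12),('stand',194,252,.04),('blanktop',182,252,.125),('polish',367,132,.03),('bronze',329,134,.02),('sprue',449,250,.04)]: print(n,at('top',u,v,z).round(3))
E
```

```text
gauge [0.595 0.    0.126]
rail [ 0.528 -0.199  0.12 ]
stand [0.455 0.309 0.04 ]
blanktop [0.454 0.31  0.125]
polish [ 0.758 -0.103  0.03 ]
bronze [ 0.755 -0.008  0.02 ]
sprue [ 0.47  -0.296  0.04 ]
```

View pics/c1.png

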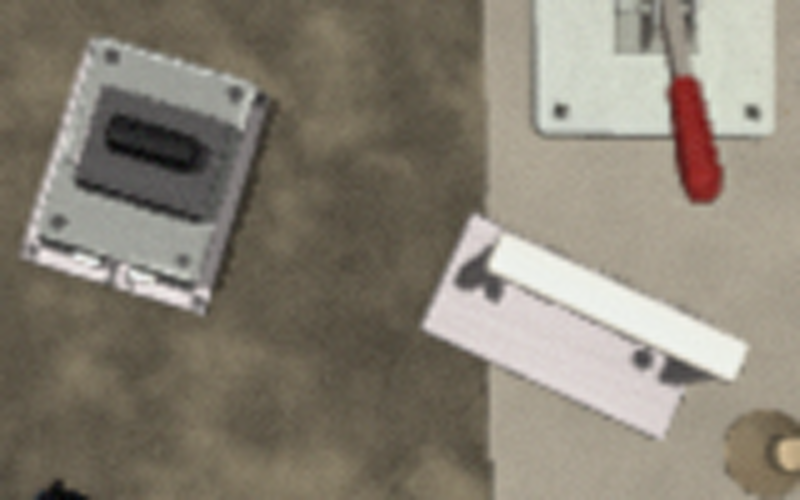

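View pics/c2.png

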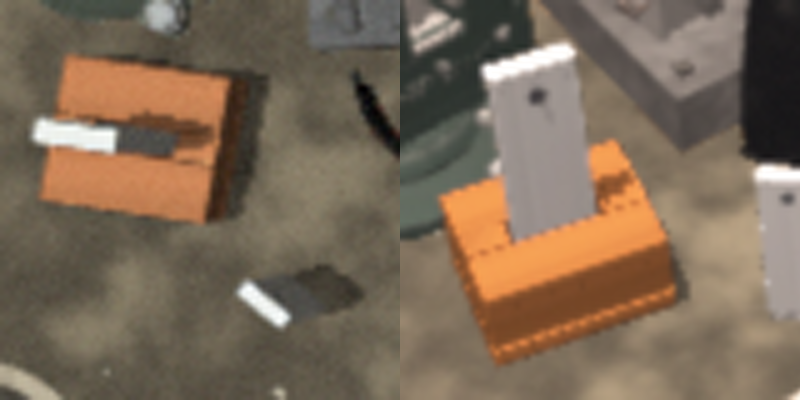

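The crops show the bar's top corners at about (498,234), (750,348), (738,382), (487,268) and the grip block at about (155,140). The blank with its mark, clearly larger than the loose one, stands in the stand with its top at about (75,135).

```bash
python3 - <<'E'
from h import *
def a1(x,y,z): return at('top',295+(x+.5)/5-.5,160+(y+.5)/5-.5,z)
def a2(x,y,z): return at('top',165+(x+.5)/5-.5,225+(y+.5)/5-.5,z)
ang=lambda d: np.degrees(np.arctan2(d[1],d[0]))
c=[a1(*p,.12) for p in[(498,234),(750,348),(738,382),(487,268)]]
print('rail',np.mean(c,0),[np.linalg.norm(c[i]-c[i-1]).round(4) for i in range(4)],'ydir',ang(c[0]-c[1]),ang(c[3]-c[2]))
c=[a1(*p,.096) for p in[(105,85),(245,122),(212,222),(76,183)]]
print('plate',np.mean(c,0),[np.linalg.norm(c[i]-c[i-1]).round(4) for i in range(4)],'ydir',ang(c[0]-c[1]),ang(c[3]-c[2]))
c=[a1(*p,.126) for p in[(113,114),(206,135)]]; print('block far edge',c,np.linalg.norm(c[0]-c[1]),ang(c[0]-c[1]))
c=[a1(*p,.06) for p in[(93,40),(262,88),(205,290),(32,240)]]
print('box',np.mean(c,0),[np.linalg.norm(c[i]-c[i-1]).round(4) for i in range(4)],'ydir',ang(c[0]-c[1]),ang(c[3]-c[2]))
c=[a2(*p,.125) for p in[(36,117),(117,126),(115,152),(33,144)]]
print('blank',np.mean(c,0),[np.linalg.norm(c[i]-c[i-1]).round(4) for i in range(4)],'ydir',ang(c[0]-c[1]),ang(c[3]-c[2]))
c=[a2(*p,.04) for p in[(65,57),(232,74),(208,220),(40,200)]]
print('stand',np.mean(c,0),[np.linalg.norm(c[i]-c[i-1]).round(4) for i in range(4)],'ydir',ang(c[0]-c[1]),ang(c[3]-c[2]))
st=env.observe(); M=R.from_quat(st['eef_rot']).as_matrix(); print('toolx',ang(M[:,0]),M[:,2])
E
```

```text
rail [ 0.52977471 -0.20567635  0.12      ] [np.float64(0.016), np.float64(0.1205), np.float64(0.016), np.float64(0.1198)] ydir 66.13170710924818 66.10250972239179
plate [ 0.59965932 -0.00321219  0.096     ] [np.float64(0.0473), np.float64(0.0663), np.float64(0.0486), np.float64(0.0644)] ydir 75.82105953373672 74.72609152085658
block far edge [array([0.61195843, 0.01794747, 0.126     ]), array([ 0.60313952, -0.02338165,  0.126     ])] 0.0422595449394686 77.9547248170693
box [0.60008129 0.00172932 0.06      ] [np.float64(0.1003), np.float64(0.0837), np.float64(0.1003), np.float64(0.0848)] ydir 74.70921216443567 74.68300441108666
blank [0.4548925 0.3149273 0.125    ] [np.float64(0.0117), np.float64(0.0358), np.float64(0.0112), np.float64(0.0361)] ydir 84.64972708816157 85.41846518165919
stand [0.45492277 0.31396454 0.04      ] [np.float64(0.0682), np.float64(0.0806), np.float64(0.0694), np.float64(0.0805)] ydir 85.13661712854928 84.25493793963331
toolx -64.74028028199987 [-0.00112748  0.00207494 -0.99999721]
```

```bash
python3 -m jog '[[0,0,4,0],[2,3,7,6],[4,6,10,12],[6.5,9.5,12,18],[9,13,12,24],[11.5,16.5,12,30],[14,20,12,36],[16.5,23.5,12,40.7],[19,27.5,12,40.7],[21.5,31.5,12,40.7],[23.5,35,12,40.7],[25.3,38.1,12,40.7]]' 0 && python3 -m jog '[[0,0,0,0],[0,0,0,0],[0,0,0,0],[0,0,0,0]]' && python3 - <<'E'
from h import *
st=snap('wrist','w1.png'); print(st['position'],st['joints'].round(2),st['time'])
for P in[(.53,-.2057,.12),(.6,-.001,.126)]: print(proj('wrist',P,st))
im=cv2.imread('pics/raw_w1.png'); u,v=proj('wrist',(.53,-.2057,.12),st).astype(int)
x0=min(max(u-80,0),480);y0=min(max(v-60,0),280); print(x0,y0)
E
```

```text
time: 1.1
position: [0.5186, -0.2254, 0.3508]
eef_rot: [0.978, -0.208, -0.0, 0.0]
force: [0.7, 0.0, 0.2]
finger_gap: 0.0853
time: 1.43
position: [0.5172, -0.2293, 0.3507]
eef_rot: [0.978, -0.21, -0.001, 0.0]
force: [0.8, 0.0, 0.9]
finger_gap: 0.0853
[ 0.51719881 -0.22928102  0.35072837] [ 0.62  0.16 -0.31  1.64  0.05  1.35 -0.12] 1.4333
[321.39038105 149.72098067]
[304.47249039 -20.98837106]
241 89
```

```bash
python3 - <<'E'
from h import *
im=cv2.imread('pics/raw_w1.png')
cv2.imwrite('pics/c3.png',cv2.resize(im[80:230,220:420],None,fx=4,fy=4,interpolation=cv2.INTER_CUBIC))
E
```

```text
(no output)
```

View pics/c3.png

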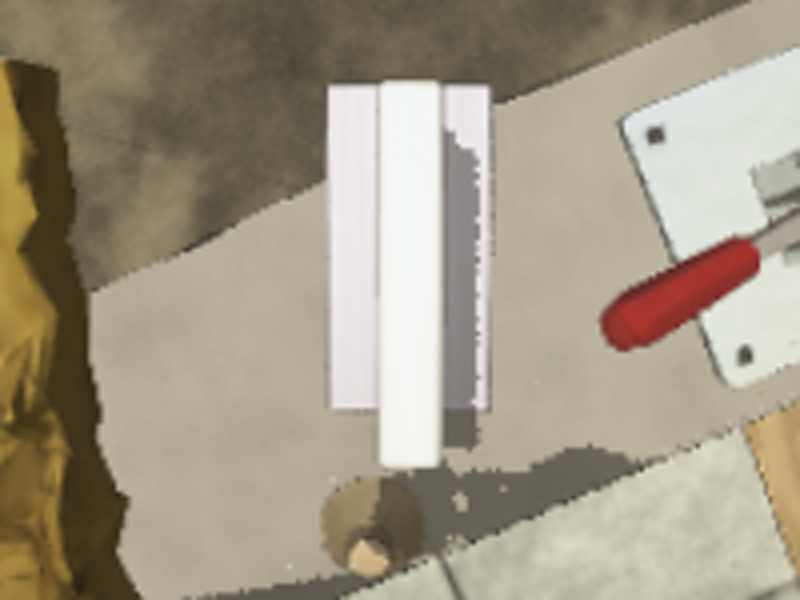

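The bar's corners in the crop are (381,81), (441,81), (440,467) and (380,467), parallel to the tool.

```bash
python3 - <<'E'
from h import *
st=env.observe()
c=[at('wrist',220+(x+.5)/4-.5,80+(y+.5)/4-.5,.12,st) for x,y in[(381,81),(441,81),(440.5,467),(380,467)]]
ang=lambda d: np.degrees(np.arctan2(d[1],d[0]))
print(np.mean(c,0),[np.linalg.norm(c[i]-c[i-1]).round(4) for i in range(4)],ang(c[0]-c[3]),ang(c[1]-c[2]))
M=R.from_quat(st['eef_rot']).as_matrix(); print(st['position'],ang(M[:,0]))
E
```

```text
[ 0.53141922 -0.20547356  0.12      ] [np.float64(0.1185), np.float64(0.0178), np.float64(0.1185), np.float64(0.0188)] 65.35030576213127 65.849486272457
[ 0.51712429 -0.2295535   0.35083558] -24.266026503188748
```

```bash
python3 -m jog '[[1,3,0,2],[2.4,6.6,-1,5],[3.8,10.2,-2.5,8],[5.2,14,-4,9.5],[6.6,18,-6,9.5],[8,21.8,-8,9.5],[8.3,22.9,-8,9.5],[8.3,22.9,-8,9.5],[8.3,22.9,-8,9.5],[8.3,22.9,-8,9.5],[8.3,22.9,-8,9.5]]' && python3 - <<'E'
from h import *
st=snap('wrist','w2.png'); print(st['position'],st['joint_velocities'].round(2)); u,v=proj('wrist',(.6,-.001,.11),st).astype(int); print(u,v)
im=cv2.imread('pics/raw_w2.png'); x0=220;y0=max(v-75,0)
print(y0); cv2.imwrite('pics/c4.png',cv2.resize(im[y0:y0+150,220:420],None,fx=4,fy=4,interpolation=cv2.INTER_CUBIC))
E
```

```text
time: 2.4
position: [0.6016, -0.0018, 0.2718]
eef_rot: [0.992, -0.129, 0.001, 0.001]
force: [0.0, -0.3, 0.2]
finger_gap: 0.0854
[ 0.60163571 -0.00181788  0.27175126] [ 0. -0. -0.  0. -0. -0. -0.]
317 182
107
```

View pics/c4.png

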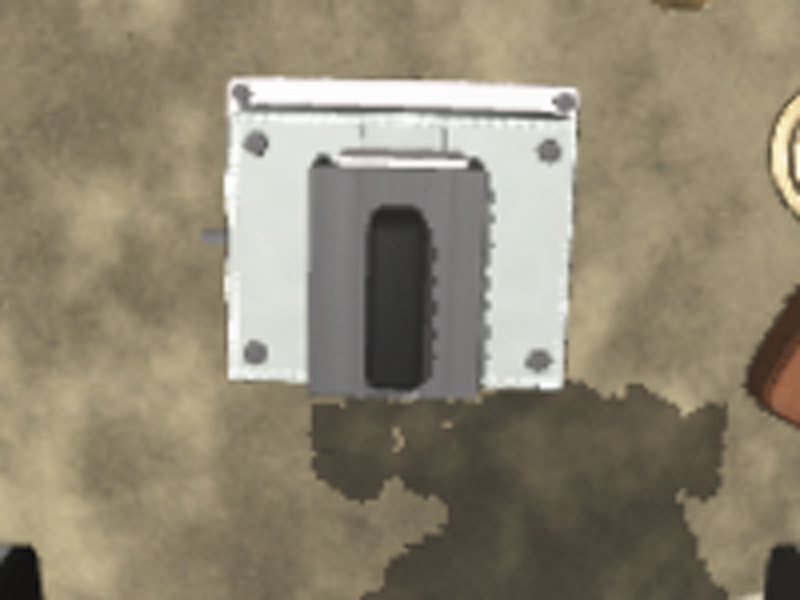

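Plate corners in the crop are about (309,168), (487,172), (481,398) and (308,393). The block top is about (367–431, 207–390), and the box top corners are (230,118), (576,122), (565,388) and (229,379). The pointer is on the left, which is −x.

```bash
python3 - <<'E'
from h import *
st=env.observe()
ang=lambda d: np.degrees(np.arctan2(d[1],d[0]))
for n,z,q in[('plate',.096,[(309,168),(487,172),(481,398),(308,393)]),('block',.126,[(367,212),(429,212),(429,388),(367,388)]),('box',.06,[(230,118),(576,122),(565,388),(229,379)]),('screws',.06,[(257,142),(549,150),(539,360),(256,352)])]:
    c=[at('wrist',220+(x+.5)/4-.5,107+(y+.5)/4-.5,z,st) for x,y in q]
    print(n,np.mean(c,0).round(4),[np.linalg.norm(c[i]-c[i-1]).round(4) for i in range(4)],'ydir',ang(c[0]-c[3]),ang(c[1]-c[2]),'xdir',ang(c[1]-c[0]),ang(c[2]-c[3]))
M=R.from_quat(st['eef_rot']).as_matrix(); print(st['position'],ang(M[:,0]),M[:,2])
E
```

```text
plate [0.6018 0.0013 0.096 ] [np.float64(0.0603), np.float64(0.0459), np.float64(0.0606), np.float64(0.0464)] ydir 73.91482327683796 74.41481716576043 xdir -16.23654647986883 -16.6541563372531
block [0.6027 0.003  0.126 ] [np.float64(0.0429), np.float64(0.0145), np.float64(0.0429), np.float64(0.015)] ydir 74.72783560975515 75.369289900831 xdir -14.936034987138777 -14.932096397081501
box [0.6033 0.0031 0.06  ] [np.float64(0.0776), np.float64(0.0991), np.float64(0.0792), np.float64(0.1005)] ydir 73.2947171132396 74.2994804202217 xdir -15.575035183722658 -16.5257772727192
screws [0.6035 0.0035 0.06  ] [np.float64(0.0622), np.float64(0.0838), np.float64(0.0623), np.float64(0.084)] ydir 73.4984580447319 73.7013947900445 xdir -16.492742240345926 -16.605060562908964
[ 0.60160289 -0.00153454  0.27188948] -14.822008604201228 [ 9.89789464e-04 -1.38676494e-03 -9.99998549e-01]
```

```bash
python3 -m jog '[[0.05,0.35,-3,-1.4],[0.05,0.35,-6.5,-1.4],[0.05,0.35,-10,-1.4],[0.05,0.35,-13,-1.4],[0.05,0.35,-15.5,-1.4],[0.05,0.35,-16.8,-1.4],[0.05,0.35,-17.2,-1.4],[0.05,0.35,-17.2,-1.4],[0.05,0.35,-17.2,-1.4]]' 0 && python3 -m jog '[[0,0,0,0],[0,0,0,0],[0,0,0,0],[0,0,0,0],[0,0,0,0],[0,0,0,0],[0,0,0,0],[0,0,0,0],[0,0,0,0],[0,0,0,0],[0,0,0,0],[0,0,0,0]]' 1 50
```

```text
time: 3.2
position: [0.6034, 0.0048, 0.101]
eef_rot: [0.99, -0.139, 0.002, -0.0]
force: [0.6, 0.3, 0.6]
finger_gap: 0.0854
time: 4.2
position: [0.6022, 0.0053, 0.0997]
eef_rot: [0.99, -0.139, 0.0, -0.0]
force: [-0.2, -0.4, 3.8]
finger_gap: 0.013
```

```bash
python3 -m jog '[[0,0,1,0],[0,0,3,0],[0,0,6,0],[0,0,9,0],[-0.5,-1.5,11,-1],[-1.5,-4.5,12,-3],[-2.8,-8.2,12,-6],[-4,-12,12,-8.3],[-5.3,-15.8,12,-8.3],[-6.4,-19,12,-8.3],[-7,-20.8,12,-8.3],[-7.1,-21.1,12,-8.3]]' && python3 -m jog '[[0,0,0,0],[0,0,0,0],[0,0,0,0]]' && python3 - <<'E'
from h import *
st=snap('wrist','w3.png'); print(st['position'],R.from_quat(st['eef_rot']).as_matrix()[:,0],st['force'],st['finger_gap'])
im=cv2.imread('pics/raw_w3.png'); cv2.imwrite('pics/c5.png',cv2.resize(im[80:330,180:460],None,fx=2.4,fy=2.4,interpolation=cv2.INTER_CUBIC))
E
```

```text
time: 5.2
position: [0.5273, -0.2126, 0.2186]
eef_rot: [0.977, -0.215, -0.001, 0.002]
force: [0.2, 0.1, -1.4]
finger_gap: 0.0136
time: 5.45
position: [0.5316, -0.2028, 0.2192]
eef_rot: [0.978, -0.208, -0.0, -0.001]
force: [-0.0, 0.5, -1.0]
finger_gap: 0.0131
[ 0.53161281 -0.20283933  0.21919866] [ 9.13448336e-01 -4.06954304e-01 -5.76041987e-04] [-0.04594908  0.5439036  -1.02984013] 0.013144377092631509
```

View pics/c5.png

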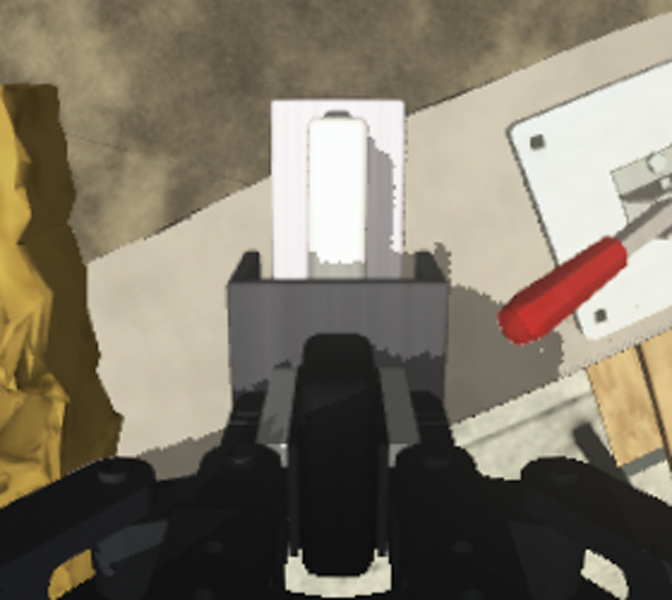

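Cover held level; its centre (338) lines up with the bar (338). Lowering.

```bash
python3 -m jog '[[0,0,-2,0],[0,0,-4,0],[0,0,-5.5,0],[0,0,-6.5,0],[0,0,-7.3,0],[0,0,-8,0],[0,0,-8.6,0],[0,0,-9,0],[0,0,-9.2,0],[0,0,-9.2,0],[0,0,-9.2,0],[0,0,-9.2,0]]'
```

```text
time: 6.5
position: [0.5312, -0.2061, 0.1277]
eef_rot: [0.978, -0.21, 0.001, 0.0]
force: [0.7, 0.1, -0.7]
finger_gap: 0.0129
```

```bash
python3 -m jog '[[0,0,-0.1,0],[0,0,-0.15,0],[0,0,-0.15,0]]' && python3 -m jog '[[0,0,0,0],[0,0,0,0],[0,0,0,0],[0,0,0,0],[0,0,0,0],[0,0,0,0],[0,0,0,0]]' 0
```

```text
time: 6.75
position: [0.5312, -0.206, 0.1276]
eef_rot: [0.978, -0.21, 0.0, 0.0]
force: [-3.7, 0.8, 6.4]
finger_gap: 0.0131
time: 7.33
position: [0.5308, -0.2058, 0.1256]
eef_rot: [0.978, -0.21, -0.0, -0.0]
force: [0.4, -0.5, 0.1]
finger_gap: 0.0853
```

```bash
python3 -m jog '[[0,0,1,0],[0,0,3,0],[0,0,6,0],[0,0,10,0],[0,0,14,0],[0,0,18,0],[0,0,20,0],[0,0,20,0],[0,0,20,0]]' && python3 - <<'E'
from h import *
st=snap('wrist','w4.png'); st2=snap('top','t4.png'); print(st['position'])
a=cv2.imread('pics/raw_w4.png'); b=cv2.imread('pics/raw_top1.png'); b=cv2.imread('pics/raw_t4.png')
f=lambda im,x0,y0,x1,y1,k: cv2.resize(im[y0:y1,x0:x1],None,fx=k,fy=k,interpolation=cv2.INTER_CUBIC)
cv2.imwrite('pics/c6.png',np.hstack([f(a,250,80,400,230,3.0),f(b,290,150,365,225,6)[:, :345]]))
E
```

```text
time: 8.08
position: [0.5319, -0.2059, 0.3287]
eef_rot: [0.978, -0.21, 0.003, 0.0]
force: [0.0, 0.7, 0.2]
finger_gap: 0.0854
[ 0.53194574 -0.20591915  0.3286828 ]
```

View pics/c6.png

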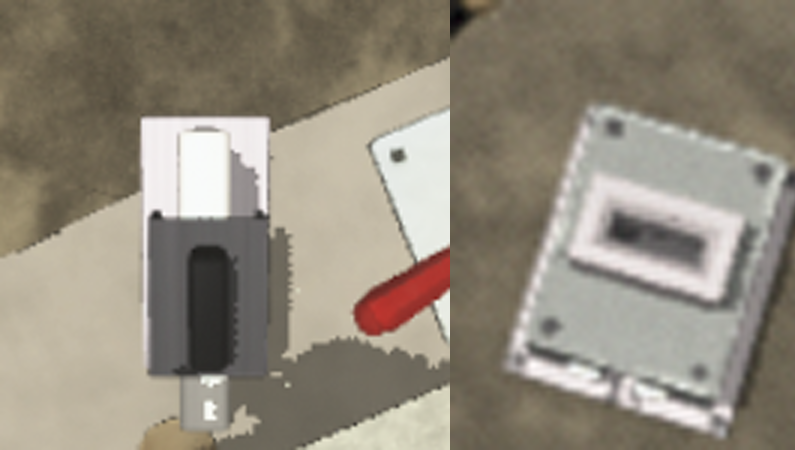

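Cover sits astride the bar, roughly central, and the window is open. Next, a close look at the window on the way to the stand.

```bash
python3 -m jog '[[1,3,0,2],[2,6,0,4],[3.2,9.5,-1,8],[4.5,13,-2,8],[5.7,17,-3,8],[6.8,20,-5,8],[7,20.7,-6,8],[7,20.7,-6,8],[7,20.7,-6,8],[7,20.7,-6,8]]' && python3 - <<'E'
from h import *
st=snap('wrist','w5.png'); print(st['position'],st['eef_rot']); u,v=proj('wrist',(.603,.003,.092),st); print(u,v)
im=cv2.imread('pics/raw_w5.png'); x0=int(u)-45;y0=int(v)-45;print(x0,y0)
cv2.imwrite('pics/c7.png',cv2.resize(im[y0:y0+90,x0:x0+90],None,fx=6,fy=6,interpolation=cv2.INTER_CUBIC))
E
```

```text
time: 9.02
position: [0.6005, -0.0016, 0.2653]
eef_rot: [0.99, -0.143, -0.001, 0.001]
force: [-1.1, -0.8, -0.1]
finger_gap: 0.0853
[ 0.60049632 -0.00160966  0.26525257] [ 9.89739122e-01 -1.42882290e-01 -5.74757009e-04  8.89254863e-04]
320.64364683404153 175.9368876360069
275 130
```

View pics/c7.png

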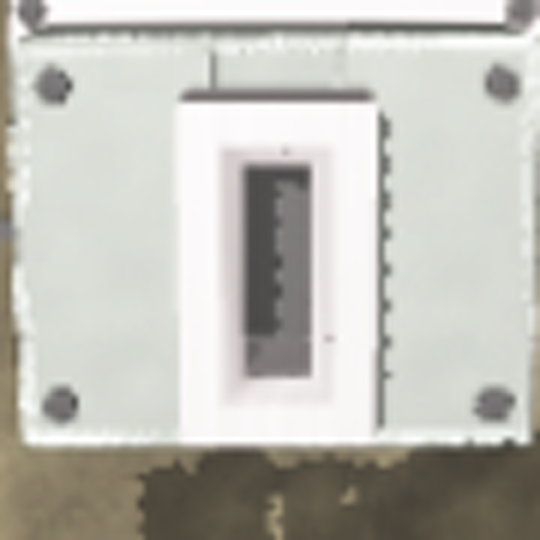

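Window slot at crop (245–311, 165–380), chamfer (222–332, 148–404), collar top (180–380, 99–440), all square to the tool.

```bash
python3 - <<'E'
from h import *
st=env.observe()
ang=lambda d: np.degrees(np.arctan2(d[1],d[0]))
for n,z,(a,b,c_,d) in[('collar',.092,(180,99,380,440)),('chamf',.092,(222,148,332,404)),('slot',.088,(245,165,311,380))]:
    c=[at('wrist',275+(x+.5)/6-.5,130+(y+.5)/6-.5,z,st) for x,y in[(a,b),(c_,b),(c_,d),(a,d)]]
    print(n,np.mean(c,0).round(4),[np.linalg.norm(c[i]-c[i-1]).round(4) for i in range(4)],'ydir',ang(c[0]-c[3]),ang(c[1]-c[2]))
c=[at('wrist',275+(x+.5)/6-.5,130+(y+.5)/6-.5,.06,st) for x,y in[(55,85),(503,83),(495,403),(61,404)]]
print(np.mean(c,0),ang(c[0]-c[3]),ang(c[1]-c[2]),ang(c[1]-c[0]),ang(c[2]-c[3]))
print(st['position'],ang(R.from_quat(st['eef_rot']).as_matrix()[:,0]))
E
```

```text
collar [0.6045 0.0033 0.092 ] [np.float64(0.0603), np.float64(0.0341), np.float64(0.0603), np.float64(0.0354)] ydir 72.82972689902927 74.12084941841817
chamf [0.6037 0.0026 0.092 ] [np.float64(0.0453), np.float64(0.0188), np.float64(0.0453), np.float64(0.0194)] ydir 73.09762365239438 73.81432458851639
slot [0.6039 0.0025 0.088 ] [np.float64(0.0384), np.float64(0.0114), np.float64(0.0384), np.float64(0.0117)] ydir 73.24871535789137 73.67597179746618
[0.60413296 0.00263153 0.06      ] 73.16767898812866 73.40492333342588 -16.290975841396023 -16.440724925590864
[ 0.60089047 -0.00193639  0.2659669 ] -16.48101720495723
```

```bash
python3 -m jog '[[0,0,4,0],[0,3,8,2],[0,7,11,4],[0,11,12,6],[-1,15,12,8],[-2,19,12,10],[-4,22,12,11],[-7,25,12,11],[-10,28,11,11],[-13,31,10,11],[-14.5,31.6,9,11],[-14.5,31.6,8,11]]' 0 && python3 -m jog '[[0,0,0,0],[0,0,0,0],[0,0,0,0]]' && python3 - <<'E'
from h import *
st=snap('wrist','w6.png'); print(st['position'],st['eef_rot']); u,v=proj('wrist',(.455,.314,.125),st); print(u,v)
im=cv2.imread('pics/raw_w6.png'); x0=int(u)-60;y0=max(int(v)-60,0);print(x0,y0)
cv2.imwrite('pics/c8.png',cv2.resize(im[y0:y0+120,x0:x0+120],None,fx=5,fy=5,interpolation=cv2.INTER_CUBIC))
E
```

```text
time: 10.07
position: [0.4501, 0.3221, 0.3472]
eef_rot: [0.999, -0.041, 0.0, -0.001]
force: [-0.7, 1.0, -0.4]
finger_gap: 0.0854
time: 10.32
position: [0.4584, 0.3149, 0.3467]
eef_rot: [0.999, -0.048, 0.001, -0.0]
force: [-0.2, -0.8, 0.9]
finger_gap: 0.0855
[0.45843731 0.31490261 0.34672279] [ 9.98826263e-01 -4.84265307e-02  9.83214204e-04 -2.31594510e-05]
316.36725491581944 173.7412797489269
256 113
```

View pics/c8.png

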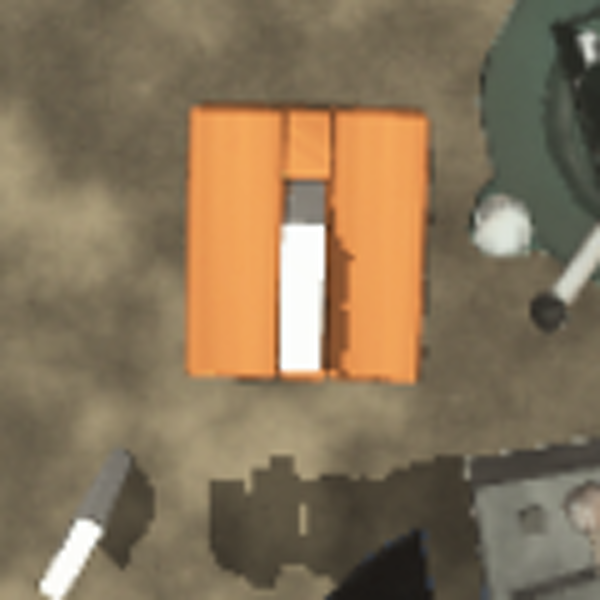

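Blank top at crop (283,223), (327,223), (322,372), (280,372), central in the stand; the loose smaller one is lower left.

```bash
python3 - <<'E'
from h import *
st=env.observe()
ang=lambda d: np.degrees(np.arctan2(d[1],d[0]))
for n,z,q in[('blank',.125,[(283,223),(327,223),(322,373),(280,373)]),('stand',.04,[(191,107),(429,113),(417,382),(189,378)])]:
    c=[at('wrist',256+(x+.5)/5-.5,113+(y+.5)/5-.5,z,st) for x,y in q]
    print(n,np.mean(c,0).round(4),[np.linalg.norm(c[i]-c[i-1]).round(4) for i in range(4)],'ydir',ang(c[0]-c[3]),ang(c[1]-c[2]),ang(c[1]-c[0]))
print(st['position'],ang(R.from_quat(st['eef_rot']).as_matrix()[:,0]))
E
```

```text
blank [0.4549 0.3161 0.125 ] [np.float64(0.0364), np.float64(0.0104), np.float64(0.0364), np.float64(0.0101)] ydir 82.93584575874723 82.50678235925994 -5.7016157431357195
stand [0.4551 0.3166 0.04  ] [np.float64(0.0806), np.float64(0.0688), np.float64(0.0801), np.float64(0.068)] ydir 83.0737400635814 82.51341482081165 -7.155372113344677
[0.45841694 0.31520941 0.34676782] -5.542427892164622
```

```bash
python3 -m jog '[[-0.3,0.1,-3,-1.2],[-0.3,0.1,-7,-1.2],[-0.3,0.1,-11,-1.2],[-0.3,0.1,-15,-1.2],[-0.3,0.1,-18.5,-1.2],[-0.3,0.1,-21.5,-1.2],[-0.3,0.1,-23.5,-1.2],[-0.3,0.1,-25,-1.2],[-0.3,0.1,-26,-1.2],[-0.3,0.1,-26.2,-1.2],[-0.3,0.1,-26.2,-1.2],[-0.3,0.1,-26.2,-1.2]]' 0.5 && python3 -m jog '[[0,0,0,0],[0,0,0,0],[0,0,0,0],[0,0,0,0],[0,0,0,0],[0,0,0,0],[0,0,0,0],[0,0,0,0]]' 1 60
```

```text
time: 11.37
position: [0.4543, 0.3187, 0.085]
eef_rot: [0.998, -0.057, 0.001, -0.001]
force: [-0.2, 0.6, -0.3]
finger_gap: 0.0427
time: 12.03
position: [0.4538, 0.319, 0.085]
eef_rot: [0.998, -0.056, 0.001, -0.001]
force: [0.2, -0.4, 5.9]
finger_gap: 0.0093
```

```bash
python3 -m jog '[[0,0,1,0],[0,0,3,0],[0,0,6,0],[0,0,10,0],[0,0,14,0],[0,0,18,0],[0,0,22,0],[0,0,26,0],[1,0,29,0],[3,-0.5,31,0],[6,-1.5,32,0],[9,-3,32,0]]' && python3 -m jog '[[2,-3,0,-2],[4,-6,0,-4],[5.5,-9.5,0,-6],[6,-13,0,-8],[6.1,-16.5,0,-10],[6.1,-20,0,-10],[6.1,-23.5,0,-10],[6.1,-26.5,0,-10],[6.1,-28,0,-10],[6.1,-28.4,0,-10],[6.1,-28.4,0,-10],[6.1,-28.4,0,-10]]' && python3 -m jog '[[0,0,0,0],[0,0,0,0],[0,0,0,0]]'
```

```text
time: 13.03
position: [0.5428, 0.291, 0.4081]
eef_rot: [0.999, -0.054, 0.003, -0.002]
force: [-0.1, 1.1, -0.4]
finger_gap: 0.0092
time: 14.03
position: [0.6033, 0.0063, 0.4034]
eef_rot: [0.99, -0.142, -0.001, -0.001]
force: [0.2, 0.7, -1.5]
finger_gap: 0.0095
time: 14.28
position: [0.6037, 0.0065, 0.4038]
eef_rot: [0.99, -0.141, -0.0, -0.0]
force: [-0.5, -0.1, -1.6]
finger_gap: 0.0091
```

```bash
python3 -m jog '[[0,0,-3,0],[0,0,-7,0],[0,0,-11,0],[0,0,-15,0],[0,0,-18,0],[0,0,-20,0],[0,0,-21,0],[0,0,-21.4,0],[0,0,-21.4,0],[0,0,-21.4,0],[0,0,-21.4,0]]' && python3 - <<'E'
from h import *
st=snap('wrist','w9.png'); snap('scene','s9.png'); snap('top','t9.png'); print(st['position'],st['eef_rot'])
p=proj('scene',(.6,0,.12)).astype(int); q=proj('top',(.6,0,.15)).astype(int); print(p,q)
f=lambda n,x0,y0,x1,y1,k: cv2.resize(cv2.imread('pics/raw_'+n)[y0:y1,x0:x1],None,fx=k,fy=k,interpolation=cv2.INTER_CUBIC)
cv2.imwrite('pics/c9.png',np.hstack([f('w9.png',240,100,400,300,3),f('s9.png',p[0]-32,p[1]-75,p[0]+31,p[1]+45,5)]))
for P in [(.6038,.0027,.092)]: print('win proj wrist',proj('wrist',P,st),'scene',proj('scene',P))
E
```

```text
time: 15.2
position: [0.6056, 0.0046, 0.1921]
eef_rot: [0.99, -0.143, 0.002, -0.0]
force: [1.3, 0.0, -0.4]
finger_gap: 0.0096
[0.60561493 0.00461641 0.19214677] [ 9.89731332e-01 -1.42923737e-01  2.13687189e-03 -3.60379012e-04]
[320 182] [325 186]
win proj wrist [317.28572248 202.30269963] scene [319.45233228 191.8314191 ]
```

View pics/c9.png

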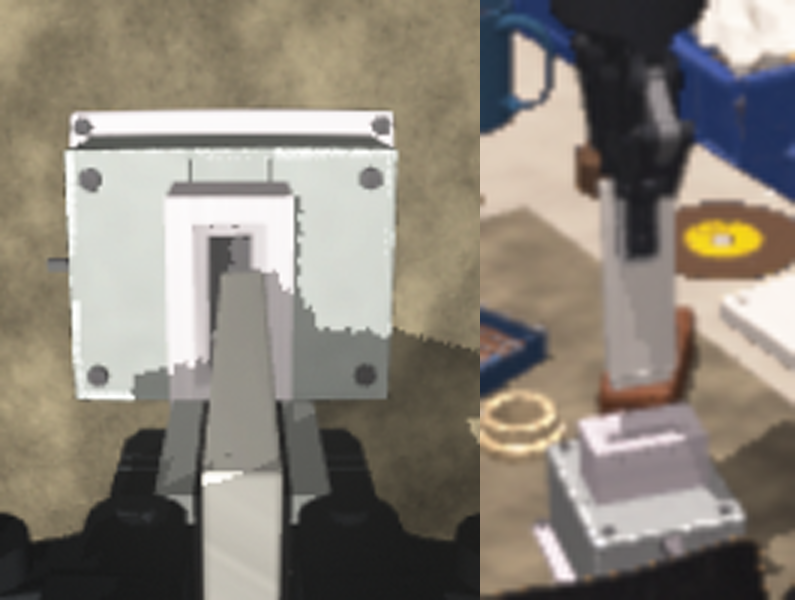

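```bash
python3 - <<'E'
from h import *
st=env.observe(); print(st['position'],st['time']); M=R.from_quat(st['eef_rot']).as_matrix()
g=np.radians(-16.4); ex=np.array([np.cos(g),np.sin(g)]); ey=np.array([-ex[1],ex[0]]); W=np.array([.6038,.0027])
for z in(.117,.125):
  P=at('wrist',240+(243.5+.5)/3-.5,100+272.5/3-.5,z,st); print('edge rel window',z,(P[:2]-W)@ex*1e3,(P[:2]-W)@ey*1e3)
for u,v in [(221,272),(266,272)]: print(at('wrist',240+u/3-.5+.17,190.5,.12,st))
S=[(212,237),(251,237)]
for u,v in S: P=at('wrist',240+u/3-.4,100+v/3-.4,.088,st); print('slot far edge',(P[:2]-W)@ex*1e3,(P[:2]-W)@ey*1e3)
d=st['position'][:2]-W; print('tcp rel',d@ex*1e3,d@ey*1e3)
E
```

```text
[0.60494166 0.00432102 0.19145068] 15.35
edge rel window 0.117 2.0968856245306804 15.568164931467482
edge rel window 0.125 2.059072234009455 17.467952187623286
[0.60525487 0.01913403 0.12      ]
[0.6154718  0.01609338 0.12      ]
slot far edge -6.302837599237875 18.478008399238405
slot far edge 4.221588884958422 18.442011875853318
tcp rel 0.6375319707399243 1.8774041307284641
```

```bash
python3 -m jog '[[-0.2,0.1,0,0],[-0.2,0.1,-1,0],[-0.2,0.1,-1.8,0],[-0.2,0.1,-2.3,0],[-0.2,0.1,-2.7,0],[-0.2,0.1,-3.1,0],[-0.2,0.1,-3.5,0],[-0.2,0.1,-3.9,0],[-0.2,0.1,-4.2,0],[-0.2,0.1,-4.2,0]]'
```

```text
time: 16.18
position: [0.6017, 0.0053, 0.1466]
eef_rot: [0.99, -0.143, -0.0, -0.0]
force: [0.9, 0.9, -2.3]
finger_gap: 0.0095
```

```bash
python3 -m jog '[[0,0,-0.4,0],[0,0,-0.8,0],[0,0,-1.2,0],[0,0,-1.6,0],[0,0,-2,0],[0,0,-2.2,0],[0,0,-2.2,0],[0,0,-2.2,0]]'; python3 -m jog '[[0,0,-0.3,0],[0,0,-0.6,0],[0,0,-0.8,0],[0,0,-1,0],[0,0,-1,0],[0,0,-1,0]]'
```

```text
time: 16.85
position: [0.6018, 0.0052, 0.1255]
eef_rot: [0.99, -0.143, -0.0, -0.0]
force: [0.0, -0.6, -0.9]
finger_gap: 0.0093
time: 17.35
position: [0.6017, 0.0052, 0.1155]
eef_rot: [0.99, -0.143, -0.0, -0.0]
force: [0.7, 0.1, -2.3]
finger_gap: 0.0092
```

```bash
for i in 1 2 3; do python3 -m jog '[[0,0,-0.1,0],[0,0,-0.2,0],[0,0,-0.2,0],[0,0,-0.2,0]]' | grep -E 'pos|force'; done
```

```text
position: [0.6019, 0.0053, 0.1143]
force: [-1.3, 0.5, 2.4]
position: [0.6019, 0.0052, 0.1119]
force: [-1.0, -0.1, 2.8]
position: [0.6019, 0.0052, 0.1098]
force: [-0.5, -1.0, 3.5]
```

```bash
python3 -m jog '[[0,0,-0.1,0],[0,0,-0.1,0],[0,0,-0.1,0],[0,0,-0.1,0],[0,0,-0.1,0],[0,0,-0.1,0]]'; python3 - <<'E'
from h import *
F=[env.observe()['force'][2]]
snap('top','t10.png'); F.append(env.observe()['force'][2]); snap('scene','s10.png');F.append(env.observe()['force'][2]); snap('wrist','w10.png'); print(F,env.observe()['position'])
f=lambda n,x0,y0,x1,y1,w,h: cv2.resize(cv2.imread('pics/raw_'+n)[y0:y1,x0:x1],(w,h),interpolation=cv2.INTER_CUBIC)
a=np.vstack([f('t4.png',295,198,345,226,500,280),f('t10.png',295,198,345,226,500,280)])
b=np.vstack([f('s10.png',285,120,355,190,280,280),f('t10.png',380,190,450,260,280,280)])
cv2.imwrite('pics/c10.png',np.hstack([a,b]))
E
```

```text
time: 18.85
position: [0.6019, 0.0053, 0.1088]
eef_rot: [0.99, -0.143, 0.0, -0.0]
force: [-0.8, 0.1, 3.9]
finger_gap: 0.0095
[np.float64(3.8714634741780034), np.float64(4.399525456412983), np.float64(3.7641890118740338)] [0.60194403 0.00525486 0.10881473]
```

View pics/c10.png

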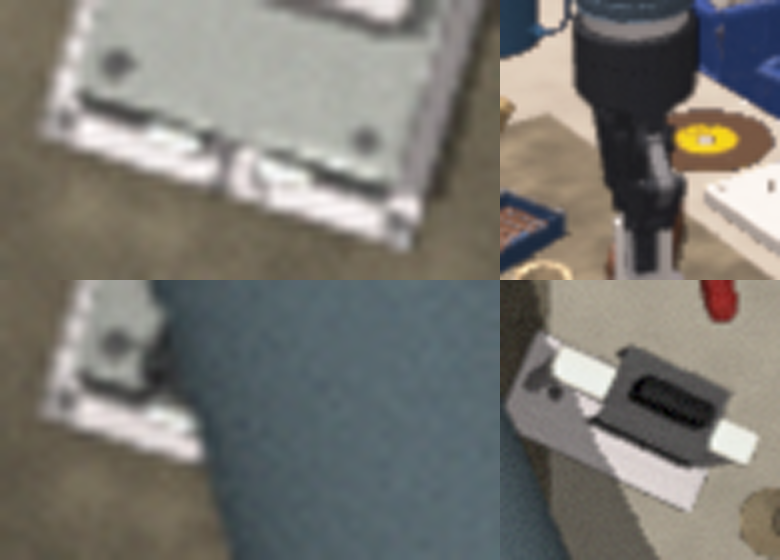

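The pointer is hidden by the arm, but contact came between TCP z 0.1155 and 0.1143. TCP is now 0.1088, so the anvil is about 5.5–6.7 mm down, and the force is consistent with the spring. The cover still hangs astride the bar. Handing in.

```bash
python3 -c "
from bench import env
s=env.observe();print(s['position'],s['force'],s['finger_gap'],s['time'],abs(s['joint_velocities']).max());print(env.close_job())"
```

```text
[0.60194403 0.00525486 0.10881473] [-0.45751181  0.34031197  4.44194403] 0.009382192353384833 19.0 0.0017648208913071592
the job is handed in; nothing more can be done
None
```

I hung the cover astride the rail's bar and let go of it. I then took the larger blank from its stand, passed it through the gauge window and pressed the anvil down, and handed the job in at 19.0 s of the 66 s allowed. The blank was still gripped and the arm at rest.

- **Cover:** in the last top picture it sits squarely on the bar, close to its middle, with nothing touching it.
- **Blank:** the grip reads 9.4 mm on the 10 mm bar. It went into the window with no noticeable side force.
- **Anvil depth:** I put it at about 5.5–6.7 mm, against the 2.5–9.5 mm needed. First contact came between tool heights 0.1155 and 0.1143 m, and the tool ended at 0.1088 m.
- **Force cross-check:** the force rose by about 0.3 N per mm, which matches the spring. The absolute force, noisy to about ±0.5 N, suggests slightly less, about 4–6 mm, which is also within range.
- **Not confirmed:** I could not see the pointer against the bars, because the arm hid the gauge front in the top view and the scene view did not show it. The depth therefore rests on tool height and force only.

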